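# Wind the music box and hold its lid open

## Task

Wind up the music box on the desk: with its lid still shut, turn the crank on top clockwise (seen from above), a little more than one full turn, until it comes up against its stop. Then lift the lid by hand to 60 degrees from shut (give or take 5) so the works can be seen, and finish still holding it there: the lid has no stay and falls shut if let go, and it must not flop over backwards. Leave the other things on the desk where they are.

Things in the scene. Friction and masses are not known exactly. Their poses are not given: they have to be found in the camera images.
- music_box: dark wooden music box fixed to the desk, 170 (x) x 300 (y) x 90 mm high, on a 182 x 312 mm, 12 mm high plinth. Origin under its centre; its -x axis points to its front (the robot's side, yaw varies by up to about 0.35 rad), z up. The left part (+y, 182 mm of the width) has the hinged lid, the right part (-y) is a fixed deck with the crank
- lid (a joint): angle of the lid, rad: 0 shut (as it starts), grows as the front edge rises, stop at 1.9; 60 degrees is 1.047. Wooden lid, 170 x 182 x 12 mm, about 0.35 kg (varies), hinged along its far lower edge about the box's y axis; no stay: it falls shut by its weight (about 2 N lifts it at the knob), beyond about 1.5 it falls open backwards
- lid_knob (a point): centre of the brass ball knob, 24 mm across, on a 10 mm thick stem that sticks straight out 34 mm ahead of the lid's front edge (level towards the box's -x when shut, 84 mm above the desk; clear space below and around it). 204 mm from the hinge line and 6 mm above the lid's underside; it swings with the lid
- lid_hinge (a point): middle of the lid's hinge line, which runs along the box's y axis; 78 mm above the desk, in the lid's lower far edge
- crank (a joint): angle of the winding crank, rad: starts somewhere from 0 to 1.0, grows clockwise seen from above, hard stop at 7.6 (fully wound). At 0 the crank arm points to the box's front (-x), at pi/2 to its left (+y). Stiff enough to stay where it is left: about 1.3 N at the handle turns it
- crank_axle (a point): point on the crank's upright axis at the top of its 12 mm thick hub, 105 mm above the desk. A flat steel arm, 12 mm wide, lies at this height or lower; nothing on the box stands higher but the crank's handle
- crank_grip (a point): point to grip on the crank's upright wooden handle, 40 mm from the axis: a 16 mm thick, 40 mm high sleeve that spins freely on its pin, so that it can be carried round in a circle without turning the hand. This point is on its centre line, 24 mm above its foot, 129 mm above the desk; its top is at 145 mm
- jar: small amber jar with a yellow cap, 44 mm across, 80 mm high; bystander, origin under its centre
- mouse: black computer mouse, 100 x 60 x 32 mm; bystander, origin under its centre
- eraser: white eraser in a paper band, 24 x 50 x 14 mm; bystander, origin under its centre
- notebooks: pile of three notebooks, 170 x 120 x 42 mm; bystander, origin under its centre
- pen_pot: dark metal pot full of pencils, 72 mm across, 170 mm high with the pencils; bystander, origin under its centre
- stapler: black and grey stapler, 140 x 34 x 60 mm; bystander, origin under its centre
- tape_dispenser: black tape dispenser, 60 x 150 x 77 mm; bystander, origin under its centre

How it is judged:
By the outcome, as a careful person would: the job done as asked, in the order asked, and still so for the second after the job is handed in, while the arm keeps its last pose, push and grip.
It also fails if it takes over 61 s, if anything falls off the work surface, if the arm or the gripper's body presses on something with over 40 N, if the wrist force passes 120 N, or if a joint passes its speed limit or range.

## Robot

A 6-joint arm with a two-finger parallel gripper is mounted at the origin on the work surface. World frame = base frame: x ahead of the robot, y to its left, z up, the work surface at z = 0. Lengths are in m, angles in rad, forces in N, time in s.
With the tool pointing down it reaches from about 0.35 to 1 m from the base axis. Payload 7.1 kg.
Tool frame: the origin (TCP) lies on the centre line of the jaws, within the pads' length; the fingertips stand 17 mm ahead of it and the grasp point (between the pads) lies 2 mm behind it; z points along the fingers, x is the direction in which the jaws open and shut, and the axes are right-handed (so a half turn about z gives the same grasp; the last joint's range is limited). The gripper opens to 85 mm and grips with 20 to 120 N. Pads are 22 mm wide; open, the fingers measure 114 mm over their backs; the gripper's body (76 mm by 85 mm) begins 54 mm behind the grasp point. The pads swing forward as they close: fully open they stand 13 mm farther back than shut.
Start: joints at [-1.235, 0.423, 1.63, -0, 1.089, -0.019], TCP at [0.217, -0.586, 0.248] pointing down, gripper open.
Joint ranges: [-3, 3], [-0.9, 2.11], [0.09, 2.58], [-1.31, 4.45], [0.11, 2.69], [-2.54, 2.54]. Speed limits (rad/s): [2.39, 2.39, 3.01, 3.14, 3.14, 3.14].

## Interface

Orientations are given as a unit quaternion [w, x, y, z].
In Python, from cell import readout, get_image, arm, finder gives the robot as it stands.
- The arm moves only by the shell command python3 -m handwheel 'ROWS' [OPENING] [FORCE]. ROWS is JSON, a list of rows, each a list of 4 numbers: the shift along the tool's x, y, z in m, then the turn about the tool's z in degrees. A call has 1 to 10 rows; each row is the pose to reach, as a shift and turn from the pose measured when the call began, along the tool's axes at that moment; what a row does not reach only later rows make up. A row lasts 1/12 s, in which the tool goes at most 41.7 mm and 7.16 degrees, less where a joint would pass 70% of its speed; a pose out of reach is approached as far as the arm can. A call with a gripper value outside its range is refused whole. OPENING is the opening in per cent of the stroke, from 0 (shut) to 100 (fully open), set as the call begins (- or left out, the last holds). The fingers move at their own pace and stop on an object; FORCE is the grip in N (left out, the last holds). Time passes only in rows, so rows that repeat a pose let the fingers close. It gives the time, the measured TCP pose, the force and the opening at its end, in the units of the state.
- readout.get_state(): the state, without advancing time (a new reading comes with each control period).
- get_image(name): name is "scene" or "top" or "wrist"; returns a dict with "image" (480x640x3 uint8, blue, green, red), "mtx" (3x3 intrinsics, pixels), "camera_from_world" (4x4, takes a point from world to camera coordinates). Camera axes: x right, y down, z forward; pixel columns grow to the right and rows downward; lengths in m; the calibration is good to about 2 mm. A picture is of the moment at which its call begins. There is no depth.
- arm.close_job(): hands the job in, once; it reports no verdict.
Trained networks look in the newest picture that a camera, given by its name, has taken for a name from the list of things; names that differ only in an ending like _2 or _b are one class to them, and where a whole thing is asked for, a point or a joint stands for the part that bears it (a point fixed in the world has none). Each returns a list of dicts, best first, with "score" (0 to 1); they miss things now and then, are a little off and sometimes report something else, mostly with a low value. They report only what shows in the picture. A call takes as long as a camera call.
- finder.regions_of(camera, query): "region" (480x640 bool, what is visible of it) and "xy" ([column, row] in pixels, amid what is visible of it).
- finder.landmark_of(camera, query): "xy" ([column, row] in pixels: a listed point, or the origin of a listed thing).
The state is a dict: "t": time; "joints": joint angles; "dq": joint speeds; "joint_efforts": joint torques, N m; "position": TCP position; "orientation": TCP orientation; "force": force on the tool from outside, world axes, zero at the start; "ft_torque": the same for the moment, N m; "opening": finger opening in m.
Only numpy, scipy, OpenCV 4.12 (cv2) and the standard library are available. Lean on these libraries where they do the work, as an engineer would, in place of code of your own. Each camera call takes 0.05 s, during which the arm holds its last target. There are 200 camera calls.

## Working session

There is one attempt and no reset: what is moved stays moved. The work goes in short steps, Python scripts to look and compute and a shell command to move; the robot and the scene stay as the last step left them, time stands still between calls to the robot, and variables do not carry over. Pictures are saved under pics/ and viewed, about 8 in all and at most 12, crops included, and the job is handed in when it is done.

```bash
mkdir -p pics; cat > h.py <<'E'
import numpy as np, cv2
from cell import readout, get_image, arm, finder
from scipy.spatial.transform import Rotation as R
def P(c):
    g=get_image(c); return g, g["mtx"]@g["camera_from_world"][:3]
def tri(obs):
    A=[]
    for M,(u,v) in obs: A+= [u*M[2]-M[0], v*M[2]-M[1]]
    A=np.array(A); A/=np.linalg.norm(A[:,:3],axis=1)[:,None]
    return np.linalg.lstsq(A[:,:3],-A[:,3],rcond=None)[0]
def atz(M,uv,z):
    A=np.array([uv[0]*M[2]-M[0],uv[1]*M[2]-M[1]])
    return np.linalg.solve(A[:,:2],-A[:,3]-A[:,2]*z)
def rot():
    s=readout.get_state(); q=s["orientation"]; return R.from_quat([q[1],q[2],q[3],q[0]]).as_matrix(),np.array(s["position"])
def totool(d):
    return rot()[0].T@np.array(d)
E
python3 - <<'E'
from h import *
np.set_printoptions(precision=4,suppress=True)
s=readout.get_state(); print(s["t"],s["position"],s["orientation"],s["force"],s["opening"])
M={}
for c in("scene","top"):
    g,M[c]=P(c); cv2.imwrite(f"pics/{c}0.png",g["image"])
for n in("lid_knob","lid_hinge","crank_axle","crank_grip","music_box"):
    o=[]
    for c in M:
        r=finder.landmark_of(c,n)
        for d in r[:2]: print(n,c,np.round(d["xy"],1),round(d["score"],2))
        if r:o.append((M[c],r[0]["xy"]))
    if len(o)==2: print("  ->",tri(o))
print(rot()[0])
E
```

```text
0.0 [ 0.217  -0.5856  0.2475] [-0.0005  0.8208 -0.5712 -0.0006] [ 0.0604  0.1754 -0.8871] 0.08539375962921064
lid_knob scene [255.1 243.1] 0.62
lid_knob top [379.  262.1] 0.72
  -> [ 0.4965 -0.0616  0.0992]
lid_hinge scene [289.6 337.1] 0.89
lid_hinge scene [119.5 379.2] 0.63
lid_hinge top [372.4 173.3] 0.96
  -> [ 0.697  -0.0489  0.0822]
crank_axle scene [194.5 321.7] 0.79
crank_axle top [443.3 204.5] 0.59
  -> [ 0.6224 -0.2054  0.0941]
crank_grip scene [198.2 295.6] 0.58
crank_grip top [439.4 216.8] 0.58
  -> [ 0.5906 -0.1868  0.1311]
music_box scene [250.5 321.3] 0.66
music_box scene [293.1 237.8] 0.45
music_box top [398.  214.3] 0.6
music_box top [437.8 218.9] 0.26
  -> [ 0.6149 -0.1142 -0.0002]
[[ 0.3474 -0.9377 -0.    ]
 [-0.9377 -0.3474 -0.0001]
 [ 0.0001  0.     -1.    ]]
```

View pics/scene0.png

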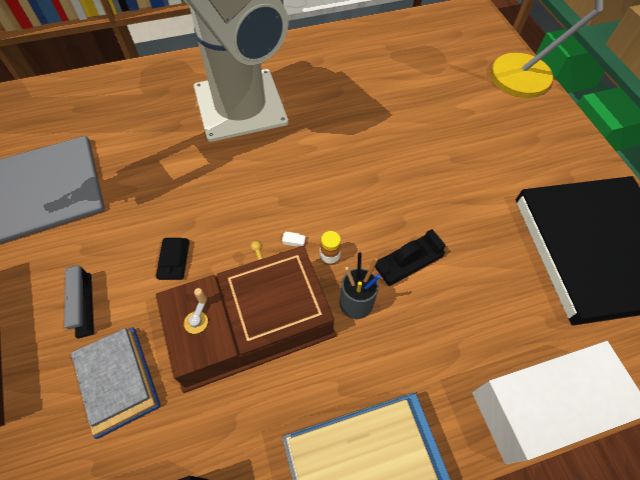

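View pics/top0.png

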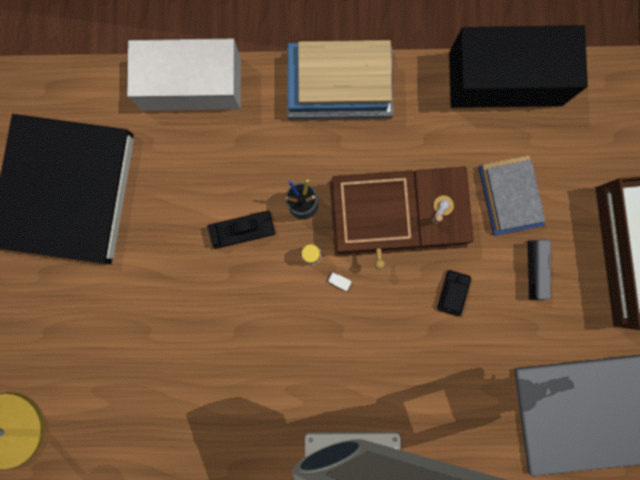

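The pictures show the box nearly square to the robot (yaw about 0.065). In the scene view the knob is at (256,245) and the crank handle at (200,293). In the top view they are at (380,263) and (440,214). I'll move above the crank and refine the measurement with the wrist camera.

```bash
python3 -m handwheel '[[-0.02,-0.04,-0.005,2],[-0.04,-0.08,-0.01,5],[-0.06,-0.12,-0.015,8],[-0.08,-0.16,-0.02,11],[-0.1,-0.2,-0.03,14],[-0.12,-0.24,-0.04,16.6],[-0.14,-0.28,-0.05,16.6],[-0.16,-0.32,-0.05,16.6],[-0.18,-0.36,-0.05,16.6],[-0.18,-0.36,-0.05,16.6]]' 100 20
cat > m.py <<'E'
from h import *
import sys
np.set_printoptions(precision=4,suppress=True)
print(readout.get_state()["t"],rot())
M={c:P(c) for c in sys.argv[1].split(",")}
for n in sys.argv[2].split(","):
    o=[]
    for c in M:
        r=finder.landmark_of(c,n)
        for d in r[:1]: print(n,c,np.round(d["xy"],1),round(d["score"],2))
        if r and r[0]["score"]>.4:o.append((M[c][1],r[0]["xy"]))
    z={"lid_knob":.084,"lid_hinge":.078,"crank_axle":.105,"crank_grip":.129}[n]
    for (m,x) in o: print("   atz",atz(m,x,z))
    if len(o)>1: print("  ->",tri(o))
    np.save(f"obs_{n}_{readout.get_state()['t']:.2f}.npy",np.array([np.r_[m.ravel(),x] for m,x in o]))
E
python3 m.py scene,top,wrist crank_axle,crank_grip,lid_knob,lid_hinge
```

```text
t: 1.43
position: [0.4941, -0.2898, 0.2991]
orientation: [-0.0, 0.73, -0.683, 0.001]
force: [-0.4, 0.1, 0.5]
opening: 0.0856
1.4333 (array([[ 0.0661, -0.9978,  0.0014],
       [-0.9978, -0.0661, -0.0003],
       [ 0.0004, -0.0014, -1.    ]]), array([ 0.4941, -0.2898,  0.2991]))
crank_axle scene [194.9 319.3] 0.7
crank_axle top [442.4 207.8] 0.62
crank_axle wrist [220.7  59.2] 0.8
   atz [ 0.6226 -0.2024]
   atz [ 0.6135 -0.2008]
   atz [ 0.6226 -0.2041]
  -> [ 0.6193 -0.2026  0.0984]
crank_grip scene [197.3 295.5] 0.63
crank_grip top [439.1 219.3] 0.4
crank_grip wrist [185.3 101.4] 0.92
   atz [ 0.5893 -0.1871]
   atz [ 0.5864 -0.1818]
  -> [ 0.5883 -0.185   0.1313]
lid_knob scene [255.5 245.8] 0.61
lid_knob top [379.6 264.2] 0.59
lid_knob wrist [ 82.8 196.9] 0.8
   atz [ 0.494  -0.0622]
   atz [ 0.4926 -0.0639]
   atz [ 0.4931 -0.0617]
  -> [ 0.4933 -0.0628  0.0845]
lid_hinge scene [290.9 338.3] 0.78
lid_hinge top [371.  174.5] 0.95
   atz [ 0.6992 -0.0445]
   atz [ 0.6945 -0.0486]
  -> [ 0.6965 -0.0467  0.0715]
```

```bash
python3 -m handwheel '[[-0.03,-0.02,0.01,0],[-0.06,-0.04,0.025,0],[-0.09,-0.055,0.035,0],[-0.101,-0.063,0.04,0],[-0.101,-0.063,0.04,0],[-0.101,-0.063,0.04,0]]' 
python3 m.py wrist crank_axle,crank_grip,lid_knob
python3 - <<'E'
from h import *
import glob
np.set_printoptions(precision=4,suppress=True)
for n in("crank_axle","crank_grip","lid_knob"):
    o=[]
    for f in glob.glob(f"obs_{n}_*.npy"):
        for r in np.load(f): o.append((r[:12].reshape(3,4),r[12:]))
    x=tri(o);print(n,x)
    print([np.round((m@np.r_[x,1])[:2]/(m@np.r_[x,1])[2]-u,1) for m,u in o])
cv2.imwrite("pics/w1.png",P("wrist")[0]["image"])
E
```

```text
t: 2.68
position: [0.5485, -0.1874, 0.2582]
orientation: [0.0, 0.73, -0.683, -0.0]
force: [0.8, -0.9, 0.3]
opening: 0.0854
2.6833 (array([[ 0.0663, -0.9978, -0.0005],
       [-0.9978, -0.0663, -0.0003],
       [ 0.0003,  0.0006, -1.    ]]), array([ 0.5485, -0.1874,  0.2582]))
crank_axle wrist [339.7 132.7] 0.69
   atz [ 0.6242 -0.2039]
crank_grip wrist [311.3 181.7] 0.61
   atz [ 0.5887 -0.1845]
lid_knob wrist [172.2 268.1] 0.55
   atz [ 0.4941 -0.0611]
crank_axle [ 0.6206 -0.2031  0.0987]
[array([-2.1,  4.7]), array([0.2, 0.3]), array([ 0.4, -2.8]), array([0.7, 4. ])]
crank_grip [ 0.5886 -0.1848  0.1312]
[array([ 0.9, -1.2]), array([ 2.8, -2.9]), array([0.4, 0.7])]
lid_knob [ 0.4936 -0.0625  0.0847]
[array([-0.2, -0.3]), array([-0.6, -0.5]), array([ 0.3, -0.4]), array([1.2, 0.8])]
```

View pics/w1.png

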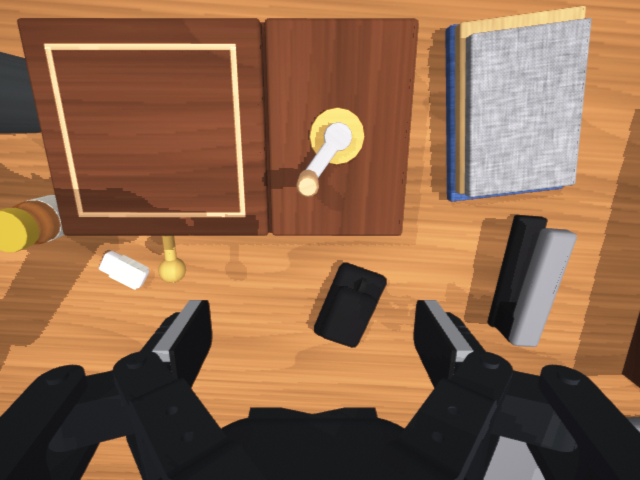

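The wrist view shows the hub at (339,135) and the handle top at (308,185), which agrees with the triangulation. Next I'll lower over the handle.

```bash
python3 -m handwheel '[[0,-0.02,0,0],[0,-0.04,0,0],[0,-0.04,0.03,0],[0,-0.04,0.06,0],[0,-0.04,0.09,0],[0,-0.04,0.115,0],[0,-0.04,0.128,0],[0,-0.04,0.128,0],[0,-0.04,0.128,0],[0,-0.04,0.128,0]]' 60 20
python3 -m handwheel '[[0,0,0,0],[0,0,0,0],[0,0,0,0],[0,0,0,0],[0,0,0,0],[0,0,0,0]]' 0 25
```

```text
t: 3.77
position: [0.5892, -0.1871, 0.1326]
orientation: [-0.001, 0.729, -0.685, 0.002]
force: [-0.3, -0.3, 0.4]
opening: 0.0513
t: 4.27
position: [0.5898, -0.1871, 0.134]
orientation: [-0.001, 0.729, -0.685, 0.002]
force: [-2.1, 1.4, 6.5]
opening: 0.015
```

```bash
cat > arc.py <<'E'
from h import *
import sys
cx,cy,step=map(float,sys.argv[1:4]); n=int(sys.argv[4]) if len(sys.argv)>4 else 10
Rm,p=rot(); d=p[:2]-[cx,cy]; a=np.arctan2(d[1],d[0]); r=.040
print("r",np.hypot(*d),"ang",np.degrees(a),"crank",np.degrees(np.pi+.065-a),readout.get_state()["force"])
# first row starts from present angle, radius 40
z=float(sys.argv[5])if len(sys.argv)>5 else p[2]
print([[*[round(v,3)+0. for v in Rm.T@np.array([cx+r*np.cos(b)-p[0],cy+r*np.sin(b)-p[1],z-p[2]])],0] for b in a-np.radians(step)*np.arange(1,n+1)])
E
python3 arc.py 0.6235 -0.2045 8
```

```text
r 0.037929691344689855 ang 152.68678056863644 crank 31.037445099713903 [-2.07195875  1.37834484  6.54075738]
[[np.float64(-0.006), np.float64(-0.001), np.float64(0.0), 0], [np.float64(-0.01), np.float64(-0.005), np.float64(0.0), 0], [np.float64(-0.013), np.float64(-0.01), np.float64(0.0), 0], [np.float64(-0.016), np.float64(-0.014), np.float64(0.0), 0], [np.float64(-0.018), np.float64(-0.019), np.float64(0.0), 0], [np.float64(-0.02), np.float64(-0.025), np.float64(0.0), 0], [np.float64(-0.02), np.float64(-0.03), np.float64(0.0), 0], [np.float64(-0.02), np.float64(-0.036), np.float64(0.0), 0], [np.float64(-0.02), np.float64(-0.041), np.float64(0.0), 0], [np.float64(-0.018), np.float64(-0.047), np.float64(0.0), 0]]
```

```bash
sed -i 's/round(v,3)+0\./round(float(v),3)+0./' arc.py
python3 -m handwheel '[[-0.006,-0.001,0,0],[-0.01,-0.005,0,0],[-0.013,-0.01,0,0],[-0.016,-0.014,0,0],[-0.018,-0.019,0,0],[-0.02,-0.025,0,0],[-0.02,-0.03,0,0],[-0.02,-0.036,0,0]]'
python3 arc.py 0.6235 -0.2045 9; python3 m.py wrist crank_axle,crank_grip
```

```text
t: 4.93
position: [0.6245, -0.1638, 0.1343]
orientation: [-0.001, 0.729, -0.685, 0.001]
force: [-2.1, 3.5, 2.9]
opening: 0.0149
r 0.04066541091623576 ang 88.6448902520885 crank 95.07933541626184 [-2.10879142  3.46301698  2.94907132]
[[0.002, -0.006, 0.0, 0], [0.004, -0.012, 0.0, 0], [0.007, -0.018, 0.0, 0], [0.01, -0.023, 0.0, 0], [0.015, -0.027, 0.0, 0], [0.02, -0.031, 0.0, 0], [0.025, -0.034, 0.0, 0], [0.031, -0.035, 0.0, 0], [0.038, -0.036, 0.0, 0], [0.044, -0.036, 0.0, 0]]
4.9333 (array([[ 0.0623, -0.9981,  0.0036],
       [-0.9981, -0.0623, -0.0001],
       [ 0.0003, -0.0036, -1.    ]]), array([ 0.6245, -0.1638,  0.1343]))
crank_axle wrist [392.  304.1] 0.74
   atz [ 0.6209 -0.2042]
crank_grip wrist [311.  329.8] 0.85
   atz [ 0.6187 -0.1641]
```

```bash
python3 -m handwheel '[[0.002,-0.006,0,0],[0.004,-0.012,0,0],[0.007,-0.018,0,0],[0.01,-0.023,0,0],[0.015,-0.027,0,0],[0.02,-0.031,0,0],[0.025,-0.034,0,0],[0.031,-0.035,0,0],[0.038,-0.036,0,0],[0.044,-0.036,0,0]]'
python3 arc.py 0.6235 -0.2045 9
```

```text
t: 5.92
position: [0.6659, -0.2059, 0.1346]
orientation: [-0.003, 0.729, -0.685, 0.004]
force: [5.6, 2.2, -2.7]
opening: 0.0151
r 0.04238635689900362 ang -1.839511574877004 crank 185.56373724322734 [ 5.56050813  2.18638756 -2.70495601]
[[0.006, 0.003, 0.0, 0], [0.012, 0.005, 0.0, 0], [0.017, 0.008, 0.0, 0], [0.022, 0.012, 0.0, 0], [0.027, 0.017, 0.0, 0], [0.03, 0.022, 0.0, 0], [0.033, 0.027, 0.0, 0], [0.035, 0.033, 0.0, 0], [0.036, 0.04, 0.0, 0], [0.036, 0.046, 0.0, 0]]
```

```bash
python3 -m handwheel '[[0.006,0.002,0,0],[0.012,0.004,0,0],[0.017,0.007,0,0],[0.022,0.011,0,0],[0.027,0.016,0,0],[0.03,0.021,0,0],[0.033,0.026,0,0],[0.035,0.032,0,0],[0.036,0.039,0,0],[0.036,0.045,0,0]]'
python3 arc.py 0.6245 -0.2050 9
```

```text
t: 6.75
position: [0.6221, -0.2438, 0.1342]
orientation: [-0.003, 0.729, -0.685, 0.003]
force: [1.9, 6.9, -0.3]
opening: 0.0153
r 0.038891194270578716 ang -93.56987025363895 crank 277.2940959219893 [ 1.9397389   6.87334418 -0.28843603]
[[0.0, 0.006, 0.0, 0], [-0.002, 0.012, 0.0, 0], [-0.005, 0.018, 0.0, 0], [-0.009, 0.023, 0.0, 0], [-0.014, 0.027, 0.0, 0], [-0.019, 0.03, 0.0, 0], [-0.025, 0.033, 0.0, 0], [-0.031, 0.034, 0.0, 0], [-0.037, 0.035, 0.0, 0], [-0.044, 0.035, 0.0, 0]]
```

```bash
python3 -m handwheel '[[-0.001,0.006,0,0],[-0.003,0.012,0,0],[-0.006,0.018,0,0],[-0.010,0.023,0,0],[-0.015,0.027,0,0],[-0.020,0.03,0,0],[-0.026,0.033,0,0],[-0.032,0.034,0,0],[-0.038,0.035,0,0],[-0.045,0.035,0,0]]'
python3 arc.py 0.6245 -0.204 8
```

```text
t: 7.58
position: [0.5859, -0.2014, 0.1344]
orientation: [-0.004, 0.729, -0.685, 0.005]
force: [10.2, -2.6, -7.6]
opening: 0.0153
r 0.03868236124795201 ang 176.21144156665846 crank 7.5127841016918815 [10.18013103 -2.63235045 -7.64493401]
[[-0.006, 0.0, 0.0, 0], [-0.011, -0.002, 0.0, 0], [-0.016, -0.004, 0.0, 0], [-0.02, -0.007, 0.0, 0], [-0.024, -0.011, 0.0, 0], [-0.028, -0.016, 0.0, 0], [-0.031, -0.02, 0.0, 0], [-0.033, -0.026, 0.0, 0], [-0.034, -0.031, 0.0, 0], [-0.035, -0.037, 0.0, 0]]
```

```bash
python3 -m handwheel '[[-0.006,-0.001,0,0],[-0.011,-0.003,0,0],[-0.016,-0.005,0,0],[-0.02,-0.008,0,0],[-0.024,-0.012,0,0],[-0.028,-0.016,0,0],[-0.031,-0.021,0,0]]'
python3 arc.py 0.625 -0.204 6 6
```

```text
t: 8.17
position: [0.6046, -0.1698, 0.1344]
orientation: [-0.004, 0.729, -0.684, 0.006]
force: [2.4, -6.2, -4.6]
opening: 0.0146
r 0.0398398448625695 ang 120.76653895875901 crank 62.95768670959133 [ 2.3714006  -6.23963493 -4.59667288]
[[-0.002, -0.004, 0.0, 0], [-0.003, -0.008, 0.0, 0], [-0.004, -0.012, 0.0, 0], [-0.004, -0.016, 0.0, 0], [-0.005, -0.02, 0.0, 0], [-0.004, -0.024, 0.0, 0]]
```

```bash
python3 -m handwheel '[[-0.002,-0.004,0,0],[-0.003,-0.008,0,0],[-0.004,-0.012,0,0],[-0.004,-0.012,0,0]]'
python3 arc.py 0.625 -0.204 6 4
```

```text
t: 8.5
position: [0.6144, -0.1653, 0.1341]
orientation: [-0.002, 0.729, -0.684, 0.004]
force: [-5.8, -4.7, 2.6]
opening: 0.0149
r 0.04016729872306886 ang 105.32856306418944 crank 78.3956626041609 [-5.84237517 -4.65778089  2.59414583]
[[0.0, -0.004, 0.0, 0], [-0.001, -0.008, 0.0, 0], [0.0, -0.013, 0.0, 0], [0.0, -0.017, 0.0, 0]]
```

```bash
python3 -m handwheel '[[0,-0.004,0,0],[-0.001,-0.008,0,0],[-0.001,-0.010,0,0],[-0.001,-0.010,0,0],[-0.001,-0.010,0,0],[-0.001,-0.010,0,0]]'
python3 arc.py 0.625 -0.204 6 4;python3 m.py scene,top,wrist crank_grip,crank_axle
```

```text
t: 9.0
position: [0.6173, -0.1646, 0.1335]
orientation: [0.004, 0.73, -0.684, -0.002]
force: [-23.7, -8.6, 12.5]
opening: 0.0145
r 0.0401732950798589 ang 100.99051346007862 crank 82.73371220827173 [-23.66830553  -8.62028806  12.50008358]
[[0.0, -0.004, 0.0, 0], [0.0, -0.008, 0.0, 0], [0.001, -0.013, 0.0, 0], [0.002, -0.017, 0.0, 0]]
9.0 (array([[ 0.0646, -0.9979, -0.0074],
       [-0.9979, -0.0646, -0.0029],
       [ 0.0024,  0.0076, -1.    ]]), array([ 0.6173, -0.1646,  0.1335]))
crank_grip scene [289.4 236.8] 0.48
crank_grip top [303.8 207.9] 0.39
crank_grip wrist [316.6 334.8] 0.86
   atz [0.5194 0.0045]
   atz [ 0.6096 -0.1674]
  -> [ 1.0023 -0.1027  0.8481]
crank_axle scene [197.4 322.3] 0.75
crank_axle wrist [395.9 290.4] 0.6
   atz [ 0.6295 -0.199 ]
   atz [ 0.6214 -0.2057]
  -> [ 0.6498 -0.1901  0.1598]
```

The crank is against its stop: it holds back 24 N, and the angle is about 2π + 1.4. I'll relax the push but keep a slight forward bias, then release and rise.

```bash
python3 -m handwheel '[[0,-0.004,0,0],[0,-0.003,0,0],[0,-0.003,0,0]]'
python3 -m handwheel '[[0,0,0,0],[0,0,0,0],[0,0,0,0],[0,0,0,0],[0,0,-0.015,0],[0,0,-0.035,0],[0,0,-0.06,0],[0,0,-0.08,0],[0,0,-0.1,0],[0,0,-0.1,0]]' 60
python3 - <<'E'
from h import *
print(rot(), totool(np.array([0.4936,-0.0622,0.22])-rot()[1]))
E
```

```text
t: 9.7
position: [0.6166, -0.165, 0.1336]
orientation: [0.006, 0.73, -0.684, -0.005]
force: [-14.5, -5.8, 9.2]
opening: 0.0146
t: 10.53
position: [0.6207, -0.1649, 0.2381]
orientation: [0.004, 0.73, -0.684, -0.001]
force: [0.9, 0.1, 0.1]
opening: 0.0513
(array([[ 0.06504363, -0.99785019, -0.00802084],
       [-0.99787439, -0.06500876, -0.00453445],
       [ 0.00400328,  0.00829873, -0.99995755]]), array([ 0.62069713, -0.16491776,  0.23809642])) [-0.11083873  0.11999616  0.01864931]
```

```bash
python3 -m handwheel '[[-0.015,0.03,0,0],[-0.03,0.06,0,0],[-0.045,0.09,0,0],[-0.06,0.12,0,0],[-0.068,0.136,0,0],[-0.068,0.136,0,0],[-0.068,0.136,0,0]]'
python3 m.py top,scene,wrist crank_grip,crank_axle,lid_knob,lid_hinge
python3 -c "
from h import *
cv2.imwrite('pics/w2.png',P('wrist')[0]['image'])"
```

```text
t: 11.12
position: [0.4803, -0.1055, 0.2388]
orientation: [0.004, 0.73, -0.684, -0.001]
force: [0.4, 0.6, 0.3]
opening: 0.0509
11.1167 (array([[ 0.0656, -0.9978, -0.0077],
       [-0.9978, -0.0656, -0.0045],
       [ 0.0039,  0.008 , -1.    ]]), array([ 0.4803, -0.1055,  0.2388]))
crank_grip top [431.1 208.8] 0.57
crank_grip scene [118.4 379.2] 0.58
crank_grip wrist [426.   47.9] 0.8
   atz [ 0.6081 -0.1716]
   atz [ 0.6982 -0.335 ]
   atz [ 0.6092 -0.1677]
  -> [ 0.6462 -0.2675 -0.0249]
crank_axle top [442.3 206.2] 0.73
crank_axle scene [193.5 324.5] 0.81
crank_axle wrist [471.4  38. ] 0.9
   atz [ 0.617  -0.2006]
   atz [ 0.6316 -0.2064]
   atz [ 0.6222 -0.2036]
  -> [ 0.6236 -0.2079  0.0884]
lid_knob top [379.7 262.4] 0.97
lid_knob scene [255.4 247.5] 0.85
lid_knob wrist [257.1 206.5] 0.92
   atz [ 0.4966 -0.0642]
   atz [ 0.4978 -0.0633]
   atz [ 0.4943 -0.0609]
  -> [ 0.4962 -0.0628  0.0844]
lid_hinge top [371.9 173.3] 0.89
lid_hinge scene [290.4 336.4] 0.69
   atz [ 0.6972 -0.0507]
   atz [ 0.6955 -0.0444]
  -> [ 0.6967 -0.0474  0.084 ]
```

View pics/w2.png

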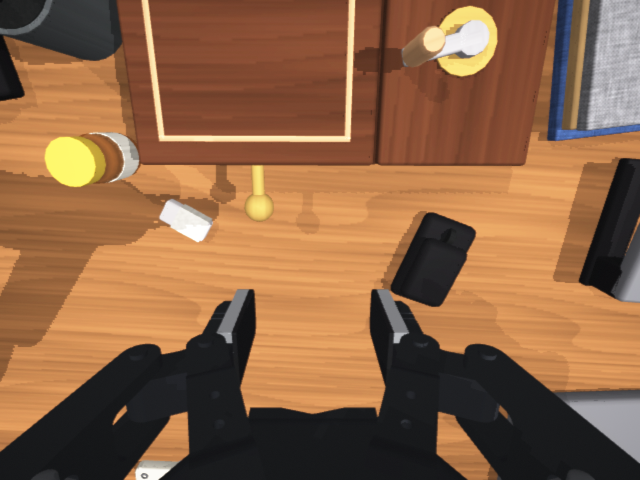

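Wrist view: the handle at (431,38) and hub at (473,38) put the crank at about 7.57, so it is wound. The knob is clear at (259,206). I'll descend on the knob.

```bash
python3 -m handwheel '[[-0.02,-0.009,0.01,0],[-0.043,-0.018,0.03,0],[-0.043,-0.018,0.06,0],[-0.043,-0.018,0.09,0],[-0.043,-0.018,0.12,0],[-0.043,-0.018,0.14,0],[-0.043,-0.018,0.156,0],[-0.043,-0.018,0.156,0],[-0.043,-0.018,0.156,0],[-0.043,-0.018,0.156,0]]' 60 25
python3 m.py wrist lid_knob
```

```text
t: 12.75
position: [0.4952, -0.0626, 0.0835]
orientation: [0.004, 0.73, -0.684, -0.001]
force: [0.4, -0.5, -0.0]
opening: 0.0514
12.75 (array([[ 0.065 , -0.9979, -0.0069],
       [-0.9979, -0.065 , -0.0047],
       [ 0.0043,  0.0072, -1.    ]]), array([ 0.4952, -0.0626,  0.0835]))
lid_knob wrist [309.4 330.5] 0.88
   atz [ 0.4926 -0.0621]
```

```bash
python3 -m handwheel '[[0,0,0,0],[0,0,0,0],[0,0,0,0],[0,0,0,0],[0,0,0,0],[0,0,0,0]]' 0 35
cat > lid.py <<'E'
from h import *
import sys
Rm,p=rot(); f=lambda t:np.array([-.204*np.cos(t)+.006*np.sin(t),.204*np.sin(t)+.006*np.cos(t)])
t0=float(sys.argv[1])
for t in map(float,sys.argv[2].split(",")):
    d=f(np.radians(t))-f(np.radians(t0)); w=[d[0]*np.cos(.065),d[0]*np.sin(.065),d[1]]
    print(t,np.round(Rm.T@w,3))
E
python3 lid.py 0 3,6,9,12,15,18,21,24; python3 -c "
from h import *
print(rot())"
```

```text
t: 13.35
position: [0.4961, -0.0617, 0.0851]
orientation: [0.003, 0.729, -0.684, -0.0]
force: [-0.2, 8.4, 8.1]
opening: 0.0219
3.0 [ 0.    -0.001 -0.011]
6.0 [ 0.    -0.002 -0.021]
9.0 [ 0.    -0.003 -0.032]
12.0 [ 0.    -0.006 -0.042]
15.0 [ 0.    -0.008 -0.053]
18.0 [ 0.    -0.012 -0.063]
21.0 [ 0.    -0.015 -0.073]
24.0 [ 0.    -0.02  -0.083]
(array([[ 0.06408039, -0.99793714, -0.00389545],
       [-0.99793928, -0.06406664, -0.00355794],
       [ 0.00330103,  0.00411542, -0.99998608]]), array([ 0.49610604, -0.06166401,  0.08513128]))
```

```bash
python3 -m handwheel '[[0,0,-0.005,0],[0,-0.001,-0.011,0],[0,-0.001,-0.016,0],[0,-0.002,-0.021,0],[0,-0.003,-0.032,0],[0,-0.006,-0.042,0],[0,-0.008,-0.053,0],[0,-0.008,-0.053,0]]'
cat > ang.py <<'E'
from h import *
from scipy.optimize import brentq
p=rot()[1]; s=readout.get_state()
c=np.array([np.cos(.065),np.sin(.065)]); hz=.0785
H=float(np.load("hx.npy")) if __import__("os").path.exists("hx.npy") else None
x=c@p[:2]; z=p[2]+.0
print("along",x,"z",z,"theta from z",np.degrees(np.arcsin((z-.0851+.006)/.2041)-.0294),"from x",np.degrees(np.arccos(np.clip((0.4910+.204-x)/.2041,-1,1))-.0294),s["force"],s["opening"])
E
python3 ang.py; python3 lid.py 14 18,21,24,27,30,33,36,39,40,40; python3 m.py wrist lid_knob
```

```text
t: 14.02
position: [0.505, -0.061, 0.1403]
orientation: [0.002, 0.729, -0.684, 0.0]
force: [-2.2, 0.9, -1.7]
opening: 0.0212
along 0.49996380286077335 z 0.14028185220475842 theta from z 15.758938882866591 from x 15.454753672609382 [-2.23741718  0.87588558 -1.65571819] 0.021215789840860377
18.0 [ 0.    -0.004 -0.014]
21.0 [ 0.    -0.008 -0.024]
24.0 [ 0.    -0.012 -0.033]
27.0 [ 0.    -0.017 -0.043]
30.0 [ 0.    -0.023 -0.052]
33.0 [ 0.    -0.028 -0.061]
36.0 [ 0.    -0.035 -0.07 ]
39.0 [ 0.    -0.042 -0.078]
40.0 [ 0.    -0.044 -0.081]
40.0 [ 0.    -0.044 -0.081]
14.0167 (array([[ 0.0641, -0.9979, -0.0026],
       [-0.9979, -0.0641, -0.0037],
       [ 0.0035,  0.0028, -1.    ]]), array([ 0.505 , -0.061 ,  0.1403]))
lid_knob wrist [312.7 328. ] 0.77
   atz [ 0.4686 -0.0642]
```

```bash
python3 lid.py 15.5 18,21,24,27,30,33,36,38
python3 -m handwheel '[[0,-0.003,-0.009,0],[0,-0.006,-0.019,0],[0,-0.010,-0.028,0],[0,-0.015,-0.038,0],[0,-0.020,-0.047,0],[0,-0.026,-0.056,0],[0,-0.033,-0.065,0],[0,-0.037,-0.071,0],[0,-0.037,-0.071,0]]'
python3 ang.py; python3 lid.py 38 41,44,47,50,53,55
```

```text
18.0 [ 0.    -0.003 -0.008]
21.0 [ 0.    -0.007 -0.018]
24.0 [ 0.    -0.011 -0.028]
27.0 [ 0.    -0.016 -0.038]
30.0 [ 0.    -0.021 -0.047]
33.0 [ 0.    -0.027 -0.056]
36.0 [ 0.    -0.033 -0.065]
38.0 [ 0.    -0.038 -0.07 ]
t: 14.87
position: [0.543, -0.0585, 0.2111]
orientation: [0.002, 0.729, -0.684, 0.001]
force: [-0.7, -2.5, -2.0]
opening: 0.0216
along 0.5380946480047469 z 0.21111854339262484 theta from z 38.6187246487896 from x 38.07220560146403 [-0.65244655 -2.49397378 -2.04262087] 0.02158620459183097
41.0 [ 0.    -0.007 -0.008]
44.0 [ 0.    -0.014 -0.016]
47.0 [ 0.    -0.022 -0.023]
50.0 [ 0.   -0.03 -0.03]
53.0 [ 0.    -0.039 -0.036]
55.0 [ 0.    -0.045 -0.04 ]
```

```bash
python3 -m handwheel '[[0,-0.007,-0.008,0],[0,-0.014,-0.016,0],[0,-0.022,-0.023,0],[0,-0.030,-0.030,0],[0,-0.039,-0.036,0],[0,-0.045,-0.040,0],[0,-0.045,-0.040,0]]'
python3 ang.py; python3 lid.py 55 57,59,60,61; python3 m.py scene,top,wrist lid_knob,lid_hinge
python3 -c "
from h import *
cv2.imwrite('pics/s3.png',P('scene')[0]['image'][180:420,80:420].repeat(2,0).repeat(2,1))"
```

```text
t: 15.45
position: [0.5897, -0.0556, 0.2523]
orientation: [0.001, 0.73, -0.684, 0.002]
force: [-1.1, -4.5, -1.2]
opening: 0.0218
along 0.5848940448358719 z 0.252293591844193 theta from z 56.37221910470372 from x 55.66789461658743 [-1.06757366 -4.54165056 -1.15415906] 0.02182272520270762
57.0 [ 0.    -0.006 -0.004]
59.0 [ 0.    -0.012 -0.007]
60.0 [ 0.    -0.015 -0.009]
61.0 [ 0.    -0.018 -0.011]
15.45 (array([[ 0.0646, -0.9979,  0.0014],
       [-0.9979, -0.0646, -0.0047],
       [ 0.0048, -0.0011, -1.    ]]), array([ 0.5897, -0.0556,  0.2523]))
lid_knob scene [259.7 242.1] 0.97
lid_knob wrist [311.4 331.9] 0.86
   atz [ 0.4881 -0.052 ]
   atz [ 0.4789 -0.063 ]
  -> [ 0.5758 -0.0569  0.2365]
lid_hinge scene [289.7 337.1] 0.88
lid_hinge wrist [311.9  86.8] 0.71
   atz [ 0.6964 -0.046 ]
   atz [ 0.6967 -0.0494]
  -> [ 0.6967 -0.0477  0.0796]
```

View pics/s3.png

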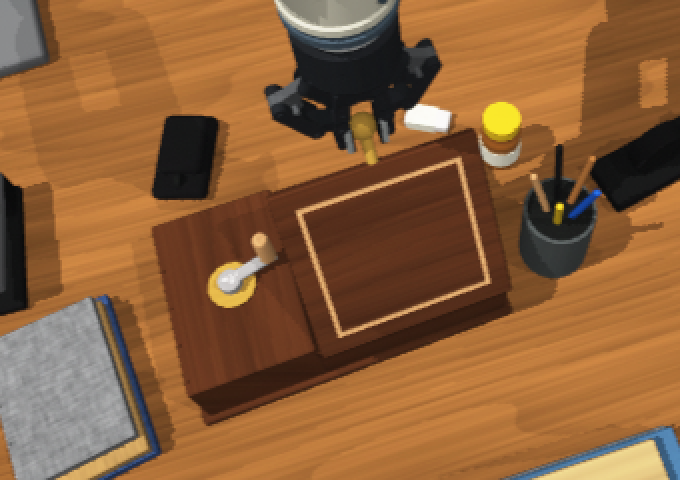

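The scene crop shows the ball still between the jaws at (363,127) with the lid raised, the crank still wound and the other things unmoved. The last few degrees remain.

```bash
python3 lid.py 56 60
python3 -m handwheel '[[0,-0.004,-0.003,0],[0,-0.008,-0.005,0],[0,-0.011,-0.007,0],[0,-0.011,-0.007,0],[0,-0.011,-0.007,0],[0,-0.011,-0.007,0],[0,-0.011,-0.007,0]]'
python3 ang.py; python3 m.py scene,wrist lid_knob,lid_hinge
python3 - <<'E'
from h import *
g=P('wrist')[0]["image"]; cv2.imwrite('pics/w4.png',g)
E
```

```text
60.0 [ 0.    -0.012 -0.007]
t: 16.53
position: [0.5984, -0.055, 0.2573]
orientation: [0.002, 0.729, -0.684, 0.001]
force: [1.2, -4.8, -5.1]
opening: 0.0219
along 0.5935445005940169 z 0.2572819254801596 theta from z 59.126168102651654 from x 58.50802638527834 [ 1.1642811  -4.78734782 -5.14233479] 0.02190038054071862
16.5333 (array([[ 0.0642, -0.9979, -0.0019],
       [-0.9979, -0.0642, -0.0046],
       [ 0.0044,  0.0022, -1.    ]]), array([ 0.5984, -0.055 ,  0.2573]))
lid_knob scene [259.9 244.5] 0.74
lid_knob wrist [314.  330.6] 0.88
   atz [ 0.4937 -0.053 ]
   atz [ 0.4869 -0.065 ]
  -> [ 0.5744 -0.0578  0.2244]
lid_hinge scene [288.5 337.8] 0.79
lid_hinge wrist [310.4 103.2] 0.65
   atz [ 0.697  -0.0485]
   atz [ 0.6954 -0.0483]
  -> [ 0.6957 -0.0483  0.0738]
```

View pics/w4.png

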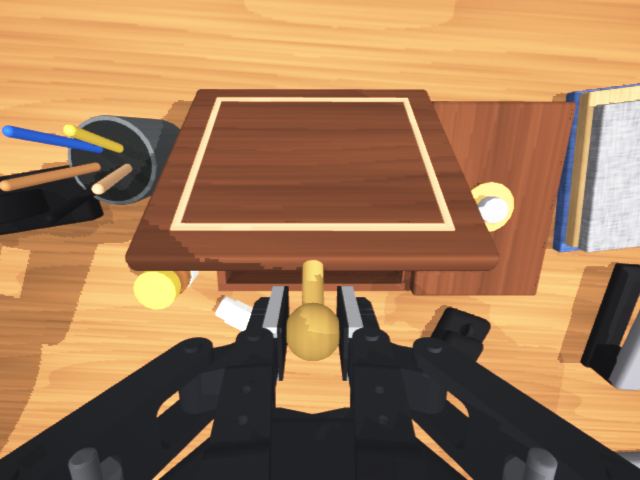

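```bash
python3 - <<'E'
from h import *
g,M=P("wrist"); y=.065
ex=np.array([np.cos(y),np.sin(y),0]);ey=np.array([-np.sin(y),np.cos(y),0]);H=np.array([.6965,-.048,.0785])
for t in (50,54,56,58,60,62,65):
    a=np.radians(t); u=-ex*np.cos(a)+[0,0,np.sin(a)]; n=ex*np.sin(a)+[0,0,np.cos(a)]
    px=lambda X:np.round((M@np.r_[X,1])[:2]/(M@np.r_[X,1])[2],0)
    print(t,"far top",px(H+n*.012+ey*.091),px(H+n*.012-ey*.091),"front top",px(H+u*.17+n*.012+ey*.091),px(H+u*.17+n*.012-ey*.091),"ball",px(H+u*.204+n*.006))
E
```

```text
50 far top [194.  88.] [425.  88.] front top [136. 286.] [483. 285.] ball [310. 355.]
54 far top [195.  88.] [425.  88.] front top [127. 274.] [492. 273.] ball [310. 345.]
56 far top [195.  88.] [425.  87.] front top [122. 266.] [497. 266.] ball [310. 338.]
58 far top [195.  87.] [425.  87.] front top [117. 258.] [502. 258.] ball [310. 331.]
60 far top [195.  87.] [425.  87.] front top [112. 250.] [507. 249.] ball [310. 322.]
62 far top [195.  87.] [425.  87.] front top [107. 240.] [512. 239.] ball [309. 312.]
65 far top [195.  86.] [424.  86.] front top [ 99. 224.] [519. 224.] ball [309. 295.]
```

```bash
python3 -m handwheel '[[0,-0.003,-0.002,0],[0,-0.005,-0.003,0],[0,-0.005,-0.003,0],[0,-0.005,-0.003,0],[0,-0.005,-0.003,0],[0,-0.005,-0.003,0],[0,-0.005,-0.003,0],[0,-0.005,-0.003,0]]'
python3 ang.py; python3 -m handwheel '[[0,-0.001,-0.001,0],[0,-0.001,-0.001,0],[0,-0.001,-0.001,0],[0,-0.001,-0.001,0],[0,-0.001,-0.001,0],[0,-0.001,-0.001,0]]'; python3 ang.py; python3 m.py wrist,top lid_knob
```

```text
t: 17.6
position: [0.6032, -0.0547, 0.26]
orientation: [0.002, 0.729, -0.684, 0.001]
force: [1.8, -5.3, -5.1]
opening: 0.0218
along 0.5984208679185484 z 0.2600267028647655 theta from z 60.74736396589122 from x 60.073602119883624 [ 1.81217036 -5.34293033 -5.13146431] 0.0217823439887004
t: 18.1
position: [0.6042, -0.0546, 0.2606]
orientation: [0.002, 0.729, -0.684, 0.001]
force: [1.9, -4.2, -7.6]
opening: 0.0216
along 0.5993670593191561 z 0.26062626900647423 theta from z 61.113285396509795 from x 60.37468988294275 [ 1.87592717 -4.18602125 -7.55838346] 0.021636302035919017
18.1 (array([[ 0.0643, -0.9979, -0.0022],
       [-0.9979, -0.0643, -0.0047],
       [ 0.0045,  0.0025, -1.    ]]), array([ 0.6042, -0.0546,  0.2606]))
lid_knob wrist [450.7 347.1] 0.71
lid_knob top [238.4 227.7] 0.5
   atz [ 0.4801 -0.2041]
   atz [0.5768 0.2486]
  -> [0.6208 0.0876 0.456 ]
```

The knob detection jumped away from the jaws, so I'll check by eye.

```bash
python3 -c "
from h import *
cv2.imwrite('pics/w5.png',P('wrist')[0]['image'])
print([ (d['xy'],d['score']) for d in finder.landmark_of('wrist','lid_knob')])"
```

```text
[([313.7, 332.2], 0.92)]
```

View pics/w5.png

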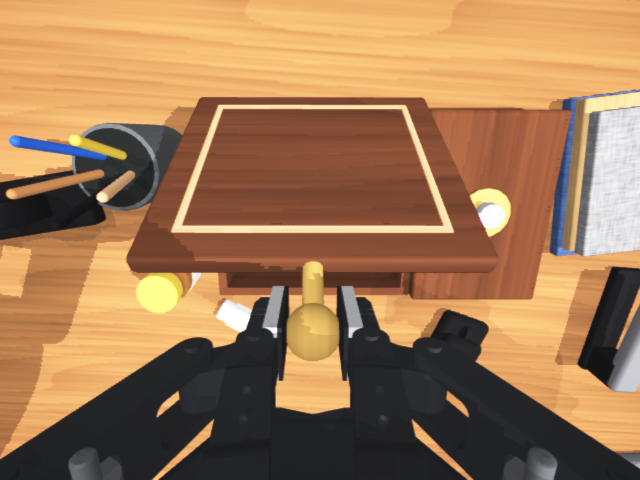

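The ball is still held at (313,332), so that one detection was false. The lid is at about 60°, and I'm handing in.

```bash
python3 -c "
from h import *
arm.close_job()"; python3 ang.py
```

```text
the job is handed in; nothing more can be done
the job is handed in; nothing more can be done
```

The music box is wound and the lid is held open at about 60°. I handed the job in at about 18 s, with the gripper still on the knob.

- **Crank:** I turned it clockwise by its handle, with the lid shut, from about 0.58 rad until it came up against its stop, where it pushed back with about 24 N. A wrist picture taken after I let go put it at about 7.57 rad; the stop is at 7.6.
- **Lid:** I gripped the knob and lifted it along its arc. The last pose readings gave 60.4–61.1°. A slightly earlier check against the picture gave 58–60°, before a final nudge of about 2°. All of these are within the 5° allowed.
- **Other things on the desk:** I saw none of them move in the pictures, but I only checked by eye.
- **Checks that disagreed:** One late knob detection landed far from the jaws. The next picture and detection showed the ball still gripped. Locating the raised knob from two camera views came out 1–3 cm off, so I used the arm's own pose and the wrist picture instead.

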